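# Swing the worktop lamp over the recipe notebook

## Task

Someone wants to read the recipe: take the lamp's arm by the knob on its head and swing it round until the lamp head is centred over the closed notebook, then let go so that it stays there. Leave the notebook and the egg box where they lie.

Things in the scene. Friction and masses are not known exactly. Their poses are not given: they have to be found in the camera images.
- lamp: fixed part of a low steel worktop lamp: round foot 130 mm across, post in its middle, joint cap 221 mm above the worktop. Origin on the post's axis at worktop height; that axis is the upright hinge of the arm. A level arm, 20 mm wide, top 207 mm high, reaches from it over the worktop towards the robot and carries the lamp head at its end, 220 mm from the axis.
- lamp_knob (a point): centre of the top, 261 mm above the worktop, of the black upright round knob (22 mm across, standing 45 mm clear of the shade) in the middle of the lamp head, a flat round steel shade 114 mm across, underside 187 mm up. Site and head share one upright axis. The hinge is stiff: about 3 to 5 N at the knob swings it, it stays where left, and turns some 75 degrees each way from -x.
- recipe_notebook: the closed buff notebook, 210 x 152 x 13 mm, lying flat and loose on the worktop to the left or the right of where the lamp points. Origin at the centre of its underside, x along its long side. Its middle lies within about 25 mm of the circle on which the lamp head travels.
- egg_box: the closed card egg box with a blue label on its lid, 106 x 155 x 72 mm, on the other side of the lamp from the notebook, loose. Origin at the centre of its underside.

How it is judged:
By the outcome, as a careful person would: the job done as asked, in the order asked, and still so for the second after the job is handed in, with the robot touching nothing.
It also fails if it takes over 45 s, if anything falls off the work surface, if the arm or the gripper's body presses on something with over 40 N, if the wrist force passes 120 N, or if a joint passes its speed limit or range.

## Robot

A 6-joint arm with a two-finger parallel gripper is mounted at the origin on a cart in front of the work surface, level with it; the furniture and walls round the work are solid. World frame = base frame: x ahead of the robot, y to its left, z up, the work surface at z = 0. Lengths are in m, angles in rad, forces in N, time in s.
With the tool pointing down it reaches from about 0.375 to 0.9 m from the base axis. Payload 3.1 kg.
Tool frame: the origin (TCP) lies on the centre line of the jaws, within the pads' length; the fingertips stand robot.tcp_to_tips ahead of it and the grasp point (between the pads) lies 3 mm ahead of it (robot.tcp_to_tips is the distance from the TCP to the fingertips, in m); z points along the fingers, y is the line along which they close (so a half turn about z gives the same grasp; the last joint's range is limited). The gripper opens to 87 mm and grips with 3 to 60 N. Pads are 19 mm wide; open, the fingers measure 117 mm over their backs; the gripper's body (75 mm by 190 mm) begins 51 mm behind the grasp point.
Start: joints at [1.121, 0.527, 1.433, -0, 1.181, -0.178], TCP at [0.167, 0.602, 0.245] pointing down, gripper open.
Joint ranges: [-3.08, 3.08], [-0.75, 2.2], [0.22, 2.44], [-1.43, 4.57], [0, 2.65], [-2.85, 2.85]. Speed limits (rad/s): [2.79, 2.79, 3.14, 3.14, 3.14, 3.14].

## Interface

Orientations are given as a unit quaternion [x, y, z, w].
In Python, from rig import robot gives the robot as it stands. The module is installed in compiled form; this text tells all that it offers.
- The arm moves only by the shell command python3 -m jog 'ROWS' [FORCE]. ROWS is JSON, one flat list of numbers, 5 for each row, row after row: the finger opening in m, from 0 to 0.087, then the shift along the tool's x, y, z in m, then the turn about the tool's z in units of 10 degrees (1.0 is 10 degrees). In form: [claw, x, y, z, roll, claw, x, y, z, roll, ...]. A call has 1 to 20 rows; each row shifts and turns the commanded pose from where the row before left it, along the tool's axes as they then stand; what a row does not reach is not made up. A row lasts 1/8 s, in which the tool goes at most 62.5 mm and 10.7 degrees, less where a joint would pass 70% of its speed; a pose out of reach is approached as far as the arm can. A call with a gripper value outside its range is refused whole. The fingers move at their own pace and stop on an object; FORCE is the grip in N (left out, the last holds). Time passes only in rows, so rows that do not move let the fingers close. It gives the time, the measured TCP pose, the force, the opening and the grip force at its end, in the units of the state.
- robot.get_obs(): the state, without advancing time (a new reading comes with each control period).
- robot.camera(name): name is "side" or "top"; returns the picture (420x560x3 uint8, blue, green, red); there is no depth.
- robot.camera_model(name): a dict with "fx", "fy", "cx", "cy" (pixels), "distortion" ([k1, k2, p1, p2, k3] as OpenCV has them; the pictures are not rectified), "R" (3x3) and "t" (3): a world point X has camera coordinates R X + t. Camera axes: x right, y down, z forward; pixel columns grow to the right and rows downward; lengths in m; the calibration is good to about 2 mm. A picture is of the moment at which its call begins. camera_model takes no time and is no camera call.
- robot.hand_in(): hands the job in; it is judged then, once.
Trained networks look in the newest picture that a camera, given by its name, has taken for a name from the list of things; names that differ only in an ending like _2 or _b are one class to them, and where a whole thing is asked for, a point or a joint stands for the part that bears it (a point fixed in the world has none). Each returns a list of dicts, best first, with "conf" (0 to 1); they miss things now and then, are a little off and sometimes report something else, mostly with a low value. They report only what shows in the picture. A call takes as long as a camera call.
- robot.look_for(camera, label): "extent" ([centre column, centre row, width, height] in pixels, round what is visible of it).
- robot.outline_of(camera, label): "region" (420x560 bool, what is visible of it) and "extent" ([centre column, centre row, width, height] in pixels, round what is visible of it).
The state is a dict: "time": time; "q": joint angles; "joint_velocities": joint speeds; "joint_torque": joint torques, N m; "position": TCP position; "tool_rot": TCP orientation; "ft_force": force on the tool from outside, world axes, zero at the start; "moment": the same for the moment, N m; "grip_width": finger opening in m; "grip_force": force on a finger pad.
Only numpy, scipy, OpenCV 4.12 (cv2) and the standard library are available. Lean on these libraries where they do the work, as an engineer would, in place of code of your own. Each camera call takes 0.05 s, during which the arm holds its last target. There are 200 camera calls.

## Working session

There is one attempt and no reset: what is moved stays moved. The work goes in short steps, Python scripts to look and compute and a shell command to move; the robot and the scene stay as the last step left them, time stands still between calls to the robot, and variables do not carry over. Pictures are saved under pics/ and viewed, at most 10 in all, crops included, and the job is handed in when it is done.

```bash
mkdir -p pics; cat > h.py <<'E'
import numpy as np, cv2
from rig import robot
def ray(cam,u,v):
    m=robot.camera_model(cam);K=np.array([[m['fx'],0,m['cx']],[0,m['fy'],m['cy']],[0,0,1]])
    p=cv2.undistortPoints(np.array([[[u,v]]],float),K,np.array(m['distortion']))[0,0]
    R=np.array(m['R']);t=np.array(m['t']);return -R.T@t, R.T@np.array([p[0],p[1],1])
def onz(cam,u,v,z):
    c,d=ray(cam,u,v);return c+d*(z-c[2])/d[2]
def proj(cam,X):
    m=robot.camera_model(cam);K=np.array([[m['fx'],0,m['cx']],[0,m['fy'],m['cy']],[0,0,1]])
    R=np.array(m['R']);return cv2.projectPoints(np.array(X,float).reshape(-1,3),cv2.Rodrigues(R)[0],np.array(m['t'],float),K,np.array(m['distortion']))[0][:,0]
E
python3 - <<'E'
from h import *
for c in('top','side'):
    cv2.imwrite(f'pics/{c}0.png',robot.camera(c))
    m=robot.camera_model(c);print(c,-np.array(m['R']).T@np.array(m['t']))
    for l in('lamp','lamp_knob','recipe_notebook','egg_box'):
        for r in robot.outline_of(c,l)[:2]:
            e=r['extent'];print(c,l,round(r['conf'],2),np.round(e,1),onz(c,e[0],e[1],0).round(3))
o=robot.get_obs();print(o['time'],o['position'],o['tool_rot'],robot.tcp_to_tips)
E
```

```text
top [0.50069573 0.17427271 1.03499015]
top lamp 0.69 [287.7 217.8  61.6 134.1] [0.581 0.175 0.   ]
top lamp_knob 0.97 [282.4 215.9  50.9 129.9] [0.586 0.189 0.   ]
top recipe_notebook 0.86 [227.1 223.8  72.1  86.9] [0.564 0.338 0.   ]
top egg_box 0.97 [362.  225.   65.2  53.2] [ 0.562 -0.025  0.   ]
side [0.50307723 0.83184021 0.69958464]
side lamp 0.63 [286.8 228.7 164.8 109.9] [0.598 0.033 0.   ]
side lamp_knob 0.61 [295.5 202.6 157.2  56.7] [ 0.589 -0.07   0.   ]
side recipe_notebook 0.67 [281.1 340.3 132.9  91.6] [0.568 0.345 0.   ]
side egg_box 0.8 [304.  205.2  54.3  54.3] [ 0.567 -0.062  0.   ]
0.5 [0.16711959 0.60217756 0.24450245] [ 1.34994940e-01  9.90846286e-01 -4.62840979e-05 -2.74274665e-05] 0.022
```

View pics/top0.png

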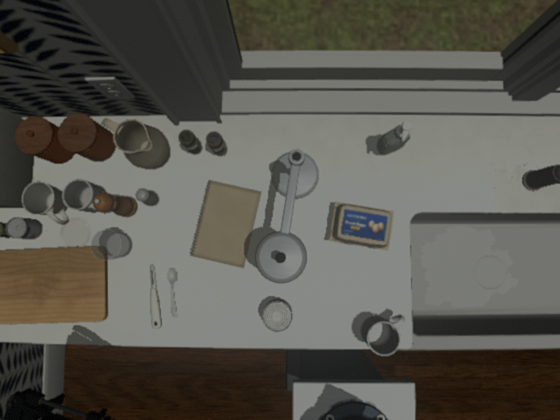

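View pics/side0.png

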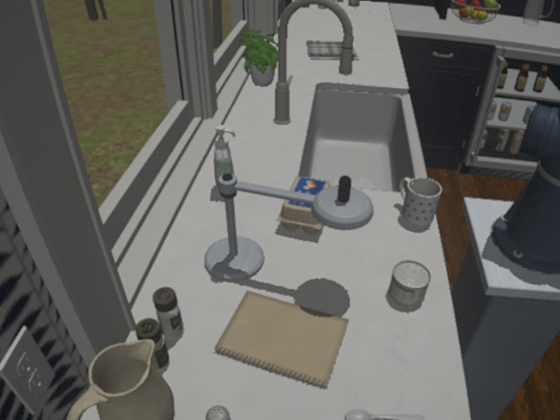

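Top view: notebook around (227,224), knob at about (279,257), joint cap (296,157), egg box (362,225). In the side view the knob top is at about (345,181).

```bash
python3 - <<'E'
from h import *
im=robot.camera('top')
cv2.imwrite('pics/crop.png',cv2.resize(im[130:290,180:320],None,fx=3.7,fy=3.7,interpolation=cv2.INTER_CUBIC))
r=robot.outline_of('top','recipe_notebook')[0]['region'].astype(np.uint8)
c=max(cv2.findContours(r,0,1)[0],key=cv2.contourArea)
W=np.array([onz('top',*p,0.013)[:2] for p in c[:,0].astype(float)],dtype=np.float32)
print(cv2.minAreaRect(W)); 
robot.camera('side')
r=robot.outline_of('side','recipe_notebook')[0]['region'].astype(np.uint8)
c=max(cv2.findContours(r,0,1)[0],key=cv2.contourArea)
print(cv2.minAreaRect(np.array([onz('side',*p,0.010)[:2] for p in c[:,0].astype(float)],dtype=np.float32)))
print('knob',onz('top',279,257,.261),onz('side',345,181,.261))
print('cap',onz('top',296,157,.221),onz('side',228,182,.221))
E
```

```text
((0.5657646656036377, 0.34149131178855896), (0.1484784036874771, 0.20974892377853394), 77.41804504394531)
((0.5657931566238403, 0.3390614092350006), (0.15584903955459595, 0.21290530264377594), 77.41663360595703)
knob [0.48203098 0.19164871 0.261     ] [0.48053526 0.19466573 0.261     ]
cap [0.69553172 0.1568297  0.221     ] [0.69187934 0.1718507  0.221     ]
```

View pics/crop.png

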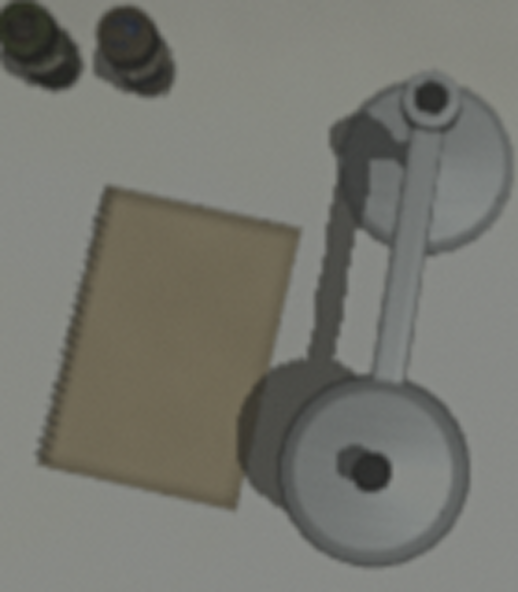

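The crop shows the knob at full-image (279.9,256.9), the cap at (296.1,155.9), the foot centre near (295.8,174.7), and the notebook clear to the left.

```bash
python3 - <<'E'
from h import *
k=onz('top',279.9,256.9,.261);c=onz('top',296.1,155.9,.221);f=onz('top',295.8,174.7,.012);f2=onz('side',234.5,258,.012)
print(k,c,f,f2,np.hypot(*(k-c)[:2]))
k=np.array([.4815,.192]);h=(c[:2]+f[:2]+f2[:2])/3
n=np.array([.566,.340])
for p in(k,n): d=p-h;print(np.hypot(*d),np.degrees(np.arctan2(d[1],-d[0])))
o=robot.get_obs();print(h)
from scipy.spatial.transform import Rotation as Ro
R=Ro.from_quat(o['tool_rot']).as_matrix();print(R.T@(np.r_[k,.33]-o['position']))
E
```

```text
[0.48223897 0.18984879 0.261     ] [0.69795862 0.15661276 0.221     ] [0.69677241 0.15290582 0.012     ] [0.69525491 0.15892814 0.012     ] 0.21826498388575047
0.21812835434842046 9.459929322162052
0.22555216297301844 54.59879725144949
[0.69666198 0.15614891]
[-0.4126154  -0.31117543 -0.08544115]
```

```bash
python3 -m jog '[0.06,0,0,-0.04,0, 0.06,0,0,-0.045,0, 0.06,-0.02,-0.015,0,0, 0.06,-0.0413,-0.0311,0,0, 0.06,-0.0413,-0.0311,0,0, 0.06,-0.0413,-0.0311,0,0, 0.06,-0.0413,-0.0311,0,0, 0.06,-0.0413,-0.0311,0,0, 0.06,-0.0413,-0.0311,0,0, 0.06,-0.0413,-0.0311,0,0, 0.06,-0.0413,-0.0311,0,0, 0.06,-0.0413,-0.0311,0,0, 0.06,-0.0209,-0.0161,0,0, 0.06,0,0,0,-0.6, 0.06,0,0,0,0]' 20
python3 - <<'E'
from h import *
o=robot.get_obs();print(o['time'],o['position'],o['tool_rot'],o['grip_width'])
cv2.imwrite('pics/s1.png',cv2.resize(robot.camera('side')[60:320,180:480],None,fx=2,fy=2,interpolation=cv2.INTER_CUBIC))
from scipy.spatial.transform import Rotation as Ro
R=Ro.from_quat(o['tool_rot']).as_matrix();print(R,R.T@(np.r_[.4815,.191,.248]-o['position']))
E
```

```text
time: 2.58
position: [0.4817, 0.1918, 0.3295]
tool_rot: [0.084, 0.996, 0.0, -0.0]
ft_force: [0.2, 0.1, 0.0]
grip_width: 0.0601
grip_force: 0.0
2.575 [0.48166345 0.19175988 0.32953096] [ 8.40188572e-02  9.96464163e-01  3.32126485e-05 -5.76521610e-05] 0.060146361602282566
[[-9.85881657e-01  1.67443564e-01 -1.09315647e-04]
 [ 1.67443556e-01  9.85881661e-01  7.58781654e-05]
 [ 1.20477602e-04  5.65026906e-05 -9.99999991e-01]] [ 2.40820985e-05 -7.81131209e-04  8.15309182e-02]
```

View pics/s1.png

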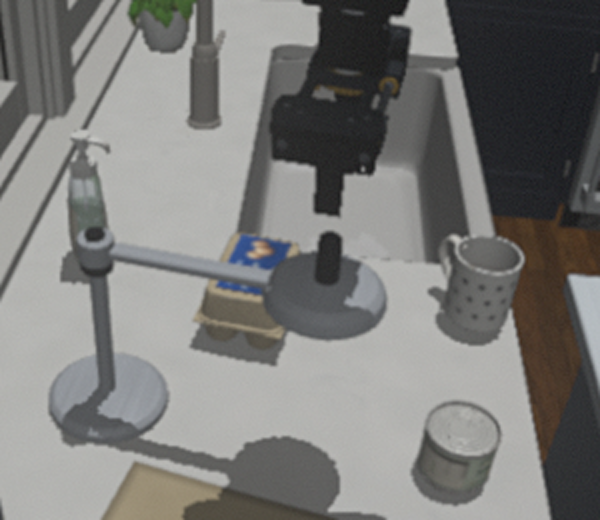

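The open fingers stand directly above the knob, at crop (328,190) over knob (328,240). I'll go down and close.

```bash
python3 -m jog '[0.06,0,0,0.02,0, 0.06,0,0,0.025,0, 0.06,0,0,0.02,0, 0.06,0,0,0.0165,0, 0.06,0,0,0,0, 0.012,0,0,0,0, 0.012,0,0,0,0, 0.012,0,0,0,0, 0.012,0,0,0,0, 0.012,0,0,0,0]' 20
```

```text
time: 3.88
position: [0.4814, 0.1914, 0.2483]
tool_rot: [0.083, 0.997, -0.001, -0.0]
ft_force: [-0.3, -3.6, 1.9]
grip_width: 0.0212
grip_force: 20.0
```

```bash
python3 -m jog '[0.012,-0.0001,0.0077,0,0.2, 0.012,-0.0001,0.0077,0,0.2, 0.012,-0.0001,0.0077,0,0.2, 0.012,-0.0001,0.0077,0,0.2, 0.012,-0.0001,0.0077,0,0.2, 0.012,-0.0001,0.0077,0,0.2, 0.012,-0.0001,0.0077,0,0.2, 0.012,-0.0001,0.0077,0,0.2, 0.012,-0.0001,0.0077,0,0.2, 0.012,-0.0001,0.0077,0,0.2, 0.012,0,0,0,0]'
python3 - <<'E'
from h import *
o=robot.get_obs();p=o['position'];d=p[:2]-np.array([.6967,.1561]);print(np.hypot(*d),np.degrees(np.arctan2(d[1],-d[0])),o['ft_force'],o['moment'])
E
```

```text
time: 5.25
position: [0.5074, 0.2646, 0.2484]
tool_rot: [0.255, 0.967, 0.0, 0.001]
ft_force: [0.9, -2.7, 2.6]
grip_width: 0.0211
grip_force: 20.0
0.21815072132113256 29.81761397509706 [ 0.94031796 -2.73218469  2.57354723] [-0.32679262 -0.11106573 -0.14560702]
```

```bash
python3 -m jog '[0.012,-0.0001,0.0077,0,0.2, 0.012,-0.0001,0.0077,0,0.2, 0.012,-0.0001,0.0077,0,0.2, 0.012,-0.0001,0.0077,0,0.2, 0.012,-0.0001,0.0077,0,0.2, 0.012,-0.0001,0.0077,0,0.2, 0.012,-0.0001,0.0077,0,0.2, 0.012,-0.0001,0.0077,0,0.2, 0.012,-0.0001,0.0077,0,0.2, 0.012,-0.0001,0.0077,0,0.2, 0.012,-0.0001,0.0077,0,0.2, 0.012,-0.0001,0.0077,0,0.2, 0.012,0,0.003,0,0.08, 0.012,0,0,0,0]'
python3 - <<'E'
from h import *
o=robot.get_obs();p=o['position'];d=p[:2]-np.array([.6967,.1561]);print(np.hypot(*d),np.degrees(np.arctan2(d[1],-d[0])),o['ft_force'])
E
```

```text
time: 7.0
position: [0.5703, 0.3342, 0.2484]
tool_rot: [0.456, 0.89, -0.0, 0.001]
ft_force: [0.0, -5.5, 4.0]
grip_width: 0.0213
grip_force: 20.0
0.21842756890560994 54.63825197748001 [ 0.03347939 -5.5464219   3.98237643]
```

```bash
python3 -m jog '[0.03,0,0,0,0, 0.05,0,0,0,0, 0.06,0,0,0,0, 0.06,0,0,0,0, 0.06,0,0,-0.015,0, 0.06,0,0,-0.02,0, 0.06,0,0,-0.03,0, 0.06,0,0,-0.03,0, 0.06,-0.05,0,0,0, 0.06,0.05,0,0,0, 0.06,0.05,0,0,0, 0.06,0.05,0,0,0, 0.06,0.05,0,0,0,0.06,0.05,0,0,0,0.06,0,0,0,0]'
python3 - <<'E'
from h import *
im=robot.camera('top')
cv2.imwrite('pics/t2.png',cv2.resize(im[130:290,150:330],None,fx=3.7,fy=3.7,interpolation=cv2.INTER_CUBIC))
im=robot.camera('side')
cv2.imwrite('pics/s2.png',cv2.resize(im[150:410,150:450],None,fx=2.3,fy=2.3,interpolation=cv2.INTER_CUBIC))
for c in('top','side'):
    r=robot.outline_of(c,'recipe_notebook');print(c,[(x['conf'],x['extent']) for x in r])
E
```

```text
time: 8.88
position: [0.4504, 0.5008, 0.3443]
tool_rot: [0.454, 0.891, 0.001, -0.0]
ft_force: [0.5, -0.5, 0.3]
grip_width: 0.06
grip_force: 0.0
top [(0.78, [227.2, 225.9, 70.9, 83.0])]
side [(0.88, [281.9, 339.8, 132.9, 94.3]), (0.47, [304.7, 198.0, 51.8, 43.2])]
```

View pics/t2.png

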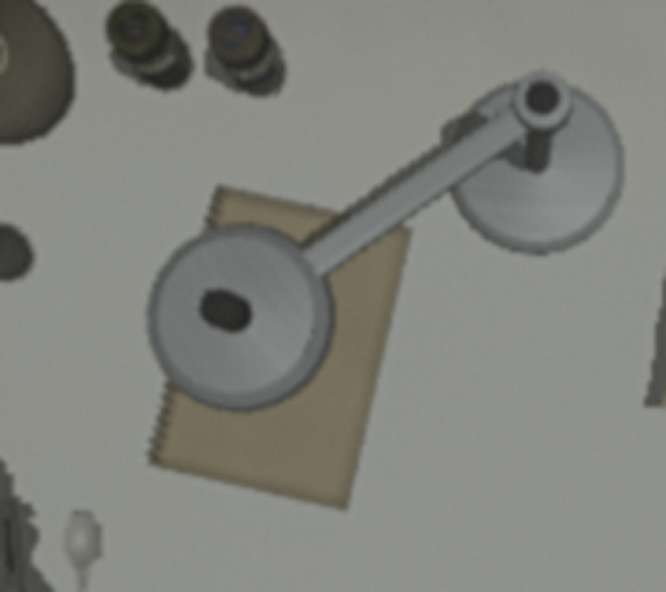

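View pics/s2.png

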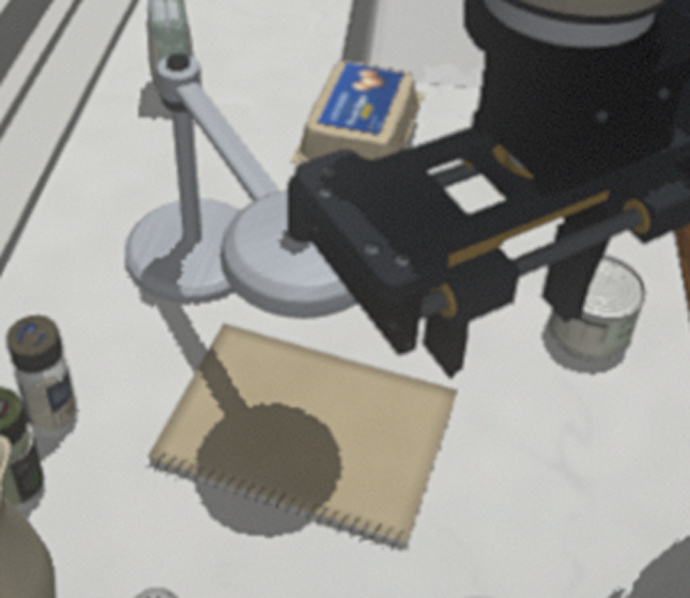

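The notebook is unmoved (same corners as before), and the shade centre is at crop (240,317). The side view shows the head free and the egg box in place. I'll check the centring.

```bash
python3 - <<'E'
from h import *
f=lambda u,v:(150+(u+.5)/3.7-.5,130+(v+.5)/3.7-.5)
print('shade',onz('top',*f(240,317),.2),onz('top',*f(216,307),.261))
C=np.array([onz('top',*f(*p),.012) for p in((220,186),(411,230),(348,508),(152,463))]);print(C.mean(0))
E
```

```text
shade [0.57042644 0.33484656 0.2       ] [0.57080726 0.33652257 0.261     ]
[0.56556321 0.33959472 0.012     ]
```

```bash
python3 -c "
from rig import robot
print(robot.get_obs()['joint_velocities'].__repr__());print(robot.hand_in())"
```

```text
array([-0.01407208,  0.00193365,  0.00241784,  0.00432911, -0.00014064,
        0.0013982 ])
the job is handed in; nothing more can be done
None
```

I swung the lamp head over the notebook and let go. By camera it sits about 7 mm from the notebook's middle (about 1 mm along its swing; the rest the arm can't reach). It stayed there, the notebook did not move, the egg box looked untouched in the last side picture, and the job is handed in at about 9 s.

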